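# Bolt the dressing-table safe past its spring plunger

### The arm

A 7-joint arm with a two-finger parallel gripper is mounted at the origin on the work surface. World frame = base frame: x ahead of the robot, y to its left, z up, the work surface at z = 0. Lengths are in m, angles in rad, forces in N, time in s.
With the tool pointing down it reaches from about 0.425 to 0.925 m from the base axis. Payload 6.8 kg.
Tool frame: the origin (TCP) lies at the very end of the fingers, on their centre line; the grasp point (between the pads) lies grasp_offset behind it (grasp_offset is the distance from the TCP to the grasp point, in m); z points along the fingers, y is the direction in which the jaws open and shut (so a half turn about z gives the same grasp; the last joint's range is limited). The gripper opens to 85 mm and grips with 20 to 120 N. Pads are 22 mm wide; open, the fingers measure 114 mm over their backs; the gripper's body (76 mm by 85 mm) begins 54 mm behind the grasp point. The pads swing forward as they close: fully open they stand 13 mm farther back than shut.
Start: joints at [-1.342, 0.477, 0.022, 1.555, -0.011, 1.109, -0.083], TCP at [0.223, 0.637, 0.231] pointing down, gripper open.
Joint ranges: [-2.96, 2.96], [-0.34, 2.1], [-1.41, 1.46], [0.24, 2.44], [-1.37, 4.51], [0.17, 1.92], [-2.96, 2.96]. Speed limits (rad/s): [2.39, 2.39, 3.14, 3.14, 3.14, 3.14, 3.14].

### API

Orientations are given as a unit quaternion [w, x, y, z].
In Python, from station import * gives the robot as it stands.
- The arm moves only by the shell command python3 -m handwheel 'ROWS' [FORCE]. ROWS is JSON, one flat list of numbers, 7 for each row, row after row: the shift along the world's x, y, z in cm, then the turn, a rotation vector about the world's x, y, z in degrees, then the opening, from 0 (shut) to 1 (fully open). In form: [tx, ty, tz, ax, ay, az, fingers, tx, ty, tz, ax, ay, az, fingers, ...]. A call has 1 to 8 rows; each row is the pose to reach, as a shift and turn from the pose measured when the call began; what a row does not reach only later rows make up. A row lasts 1/12 s, in which the tool goes at most 41.7 mm and 7.16 degrees, less where a joint would pass 70% of its speed; a pose out of reach is approached as far as the arm can. A call with a gripper value outside its range is refused whole. The fingers move at their own pace and stop on an object; FORCE is the grip in N (left out, the last holds). Time passes only in rows, so rows that repeat a pose let the fingers close. It gives the time, the measured TCP pose, the force and the opening at its end, in the units of the state.
- get_obs(): the state, without advancing time (a new reading comes with each control period).
- read_camera(name): name is "side" or "top" or "wrist"; returns the picture (480x640x3 uint8, red, green, blue); there is no depth.
- camera_info(name): a dict with "fx", "fy", "cx", "cy" (pixels), "R" (3x3) and "t" (3): a world point X has camera coordinates R X + t; the wrist camera has in their place "mount" (4x4, takes a point from camera to tool coordinates, whose origin is the TCP and whose axes are the flange's). Camera axes: x right, y down, z forward; pixel columns grow to the right and rows downward; lengths in m; the calibration is good to about 2 mm. A picture is of the moment at which its call begins: read the wrist's pose just before it. camera_info takes no time and is no camera call.
- hand_in(): hands the job in, once; it reports no verdict.
The state is a dict: "t": time; "q": joint angles; "joint_vel": joint speeds; "joint_torque": joint torques, N m; "eef_pos": TCP position; "tool_rot": TCP orientation; "contact_force": force on the tool from outside, world axes, zero at the start; "torque": the same for the moment, N m; "gripper_width": opening from 0.0 (shut) to 1.0 (fully open).
Only numpy, scipy, OpenCV 4.12 (cv2) and the standard library are available. Lean on these libraries where they do the work, as an engineer would, in place of code of your own. Each camera call takes 0.05 s, during which the arm holds its last target. There are 200 camera calls.

### The job

Push the safe's door fully shut; then press the long spring plunger bar on top of the safe down and, holding it down, push the bolt by its upright plate as far as it goes, through the hoop on the door. Let go of the plunger so that it springs up and locks the bolt. Only press and push, gripping and forcing nothing, and leave everything else on the table and on the safe where it is.

Things in the scene. Friction and masses are not known exactly. Their poses are not given: they have to be found in the camera images.
- safe: Grey steel safe box fixed to the table, 200 mm deep (x), 250 wide (y), 160 high; origin at the centre of its underside; door side faces its own -x (robot side), z up. Safe-frame numbers below are mm from this origin. Bolt and spring plunger sit on the front part of its top: thumb plate up to z 217, bolt bar and guides beside the press bar no higher than z 184.
- door (a joint): Angle (rad) of the swing door in the safe's front: 0 shut (stop), grows as its right (safe -y) edge swings out to the robot. Stays where left (hinge friction under 0.1 N m). Vertical hinge line at safe x -100, y +120. Panel 240 wide, 15 thick, z 5 to 155; shut, its outer face is at safe x -116.5.
- door_top (a point): Point on the door's outer face at its top edge (z 155), 150 mm from the hinge line. Axes are the door's (the safe's when shut): x into the safe, y to the hinge. The face below it is bare. The door's round knob (not needed) is 120 mm from the hinge, centred at z 67, up to z 88, 24 mm proud of the face.
- keeper (a point): Middle of the steel hoop (keeper) on the door's top edge, 198 mm from the hinge line; hoop 24 mm wide (y), 40 mm deep (x), top at z 180. With the door shut the bolt passes through it along y; with the door ajar by more than about 0.03 rad the hoop blocks the bolt.
- bolt (a joint): Slide of the steel bolt (m): 0 drawn back, grows as it moves to the safe's -y (right, seen from the robot), stop at 0.058. Two lugs meet the plunger's tooth: plunger up, it is blocked at 0.006 and again at 0.030; plunger pressed 6 mm or more, it slides freely (about 1.5 N). From 0.049 it is home and the tooth can rise behind the second lug and lock it. Stays where left.
- tab (a point): Point on the +y face (to be pushed towards -y) of the bolt's upright thumb plate, over the press bar's middle line, mid-height. Moves with the bolt; axes are the safe's; at bolt 0 it is at safe (-47, 35, 208). The plate is 6 mm thick (y), spans safe x -84 to -32 and z 199 to 217, and so hangs over the press bar, 3 mm above it.
- plunger (a joint): Spring plunger with a catch tooth (m): 0 up, grows as it is pressed down, stop at 0.010. Spring force 2.5 N at the start, 5.5 N at the bottom; clears the bolt at 0.006; springs back up when let go, unless a lug is over its tooth.
- press_bar (a point): Centre of the top of the plunger's flat press bar, 26 mm wide (safe x), 120 long (y), beside the bolt and under the thumb plate; raised, it is at safe (-47, 15, 196). It goes down level wherever it is pressed. A fingertip can press it beside the thumb plate (40 mm of bar on the plate's +y side at bolt 0) and keep pressing while moving along it.
- hairband: yellow plastic C-shaped hairband, 130 mm wide, lying flat right of the safe; not part of the job, leave in place. Origin at the underside.
- bowl: white ceramic bowl of glass beads, 120 mm across, 55 mm high; not part of the job, leave in place. Origin at the underside.
- jar: empty amber glass jar, 72 mm across, 85 mm high, left of the safe; not part of the job, leave in place. Origin at the underside.
- nailpolish: small nail polish bottle, 26 mm across, 58 mm high, standing on the back half of the safe's top; not part of the job, leave in place. Origin at the underside.
- bangle: brass bangle, 68 mm across, 12 mm high, lying on the back half of the safe's top; not part of the job, leave in place. Origin at the underside.
- hairbrush: wooden hairbrush, 215 mm long, lying bristles down on the table; not part of the job, leave in place. Origin at the underside.
- talc: talcum can, 60 mm across, 140 mm high, at the right of the table; not part of the job, leave in place. Origin at the underside.
Things that resemble listed ones, but are neither listed nor needed, are in the scene too. There is more than one size of the bangle; the one meant has the size given above.

How it is judged:
On the way, in this order (a step that is already met when the one before it is completed fails the run):
1. the door is shut while the bolt is still drawn back (value of joint door below 0.03 rad and value of joint bolt below 0.012 m), for 0.2 s.
2. with the plunger held down the bolt is sliding past it (value of joint plunger above 0.005 m and value of joint bolt between 0.012 and 0.048 m), for 0.05 s.
3. the bolt is home (value of joint bolt above 0.0485 m), for 0.1 s.
At the end, for the whole second after the job is handed in: door shut (within 0.04 rad), bolt home (joint 0.048 or more), plunger sprung up again (within 2 mm of fully up), things on the safe at rest (value of joint door below 0.04 rad and value of joint bolt above 0.048 m and value of joint plunger below 0.002 m and linear speed of each of bangle, nailpolish below 0.02 m/s); the robot touches nothing.
It fails at once if a bystander is moved by more than 15 mm, lifted or carried (distance of any of hairband, bowl, jar, nailpolish, bangle, hairbrush, talc from where it was at the start of the episode above 0.015 m).
It fails at once if a bystander is tipped (angle between any of bowl, jar, nailpolish, talc's own z axis and vertical above 0.3 rad).
It fails at once if the safe, its door, bolt or plunger is gripped or forced (over 45 N) (contact force between the fingers and safe above 45 N).
It also fails if it takes over 45 s, if anything falls off the work surface, if the arm or the gripper's body presses on something with over 40 N, if the wrist force passes 120 N, or if a joint passes its speed limit or range.

## Working session

There is one attempt and no reset: what is moved stays moved. The work goes in short steps, Python scripts to look and compute and a shell command to move; the robot and the scene stay as the last step left them, time stands still between calls to the robot, and variables do not carry over. Pictures are saved under pics/ and viewed, on a budget of 10 in all, crops included, one or two more only if the job needs it, and the job is handed in when it is done.

```bash
mkdir -p pics; python3 - <<'E'
from station import *
import cv2,numpy as np
o=get_obs();print({k:np.round(v,3).tolist() for k,v in o.items()})
for n in("side","top"):
    im=read_camera(n);cv2.imwrite(f"pics/{n}0.png",im[:,:,::-1])
    c=camera_info(n);print(n,{k:np.round(v,4).tolist() for k,v in c.items()})
print(np.round(camera_info("wrist")["mount"],4).tolist())
E
```

```text
{'t': 0.0, 'q': [-1.342, 0.478, 0.022, 1.556, -0.012, 1.109, -0.083], 'joint_vel': [-0.0, -0.002, -0.001, 0.0, -0.0, -0.001, 0.001], 'joint_torque': [-0.001, -59.645, 1.607, -28.12, 0.012, 0.01, 0.0], 'eef_pos': [0.223, 0.636, 0.23], 'tool_rot': [-0.0, 0.168, 0.986, -0.001], 'contact_force': [0.395, 0.875, -0.931], 'torque': [-0.007, -0.005, -0.039], 'gripper_width': 0.998}
side {'fx': 548.3485, 'fy': 548.3485, 'cx': 316.27, 'cy': 242.3982, 'R': [[-0.6073, -0.7945, -0.0001], [-0.7536, 0.5761, -0.3166], [0.2516, -0.1921, -0.9486]], 't': [0.2635, 0.5502, 1.1715]}
top {'fx': 573.6727, 'fy': 573.6727, 'cx': 319.7439, 'cy': 236.5136, 'R': [[0.0283, -0.9996, 0.0086], [-0.9853, -0.0293, -0.168], [0.1682, -0.0037, -0.9857]], 't': [-0.1419, 0.5729, 1.5705]}
[[-0.001, -0.9472, -0.3207, 0.0831], [1.0, -0.0011, 0.0001, 0.0004], [-0.0004, -0.3207, 0.9472, -0.1434], [0.0, 0.0, 0.0, 1.0]]
```

View pics/side0.png

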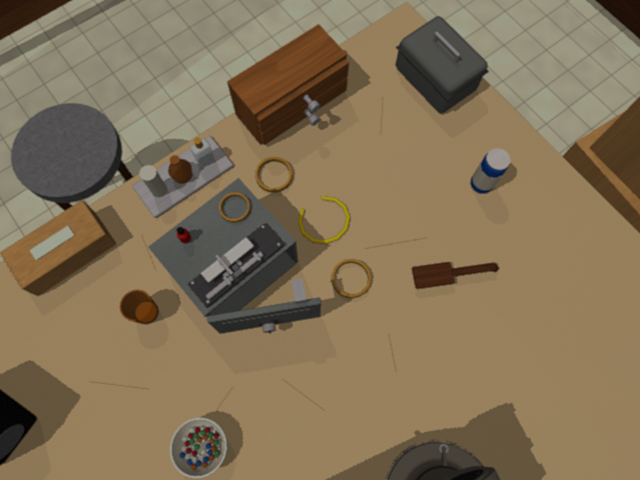

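View pics/top0.png

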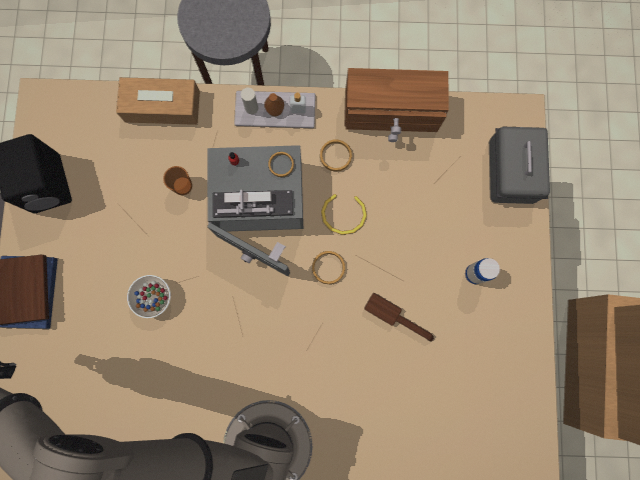

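The side view shows the grey safe, with its door ajar, near (225,250). In the top view the safe is at (255,188), the door runs from (210,226) to (287,270), and the bolt and press bar are near (252,203). Lookalikes are the dark grey chest at (518,165) and the wooden boxes at (397,100) and (157,100). Only the grey box with the plunger on top fits the description. I'll check it in one close crop.

```bash
python3 - <<'E'
import cv2,numpy as np
t=cv2.imread("pics/top0.png")[140:280,195:315]; s=cv2.imread("pics/side0.png")[175:340,140:335]
a=cv2.resize(t,None,fx=3.2,fy=3.2,interpolation=cv2.INTER_CUBIC)
b=cv2.resize(s,None,fx=2.1,fy=2.1,interpolation=cv2.INTER_CUBIC)
c=np.zeros((600,800,3),np.uint8)
c[:a.shape[0],:a.shape[1]]=a; c[:b.shape[0],385:385+b.shape[1]]=b
cv2.imwrite("pics/crop1.png",c);print(a.shape,b.shape)
E
```

```text
(448, 384, 3) (346, 410, 3)
```

View pics/crop1.png

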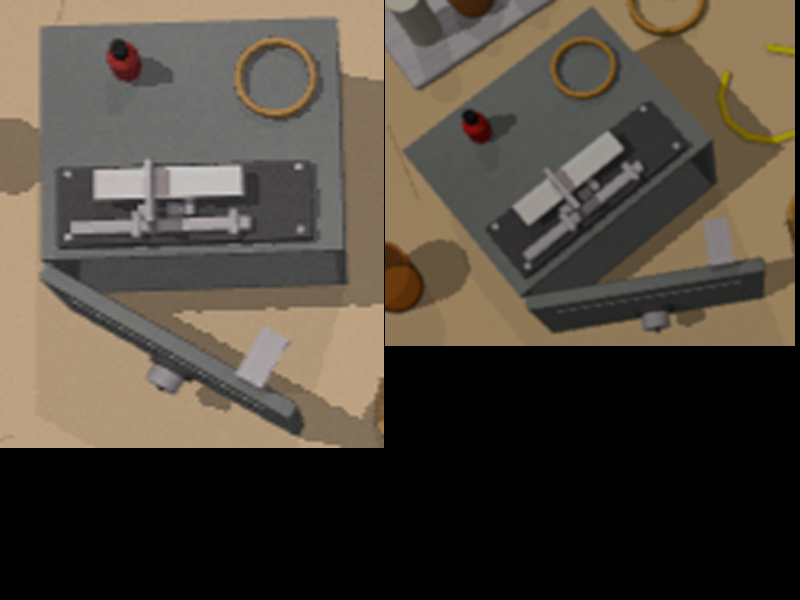

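The crop confirms it: a grey safe with the white press bar at crop (168,182), the thumb plate across it at (149,190), and the door open with its hoop strip at (263,357). The nail polish and small bangle stand on the back half. I'll triangulate and fit the pose.

```bash
cat > h.py <<'E'
from station import *
import cv2,numpy as np
from scipy.optimize import least_squares
from scipy.spatial.transform import Rotation as Ro
def P(n):
    c=camera_info(n);K=np.array([[c['fx'],0,c['cx']],[0,c['fy'],c['cy']],[0,0,1]])
    return K@np.c_[np.array(c['R']),np.array(c['t'])]
def proj(M,X):
    h=np.c_[np.atleast_2d(X),np.ones(len(np.atleast_2d(X)))]@M.T;return h[:,:2]/h[:,2:]
def tri(Ms,uv):
    X=cv2.triangulatePoints(Ms[0],Ms[1],np.array(uv[0],float).T,np.array(uv[1],float).T);return (X[:3]/X[3]).T
E
python3 - <<'E'
from h import *
T=np.array([(40,27),(336,18),(343,249),(41,260),(93,169),(244,166),(244,196),(94,199),(299,403)],float)/3.2+[195,140]
S=(np.array([(404,150),(593,8),(713,139),(523,296),(514,208),(611,133),(623,149),(529,224),(762,259)],float)-[385,0])/2.1+[140,175]
X=np.array([(100,125,160),(100,-125,160),(-100,-125,160),(-100,125,160),(-34,75,196),(-34,-45,196),(-60,-45,196),(-60,75,196)])/1e3
Mt,Ms=P("top"),P("side")
print(np.round(tri((Mt,Ms),(T,S)),3))
def W(p,X): return Ro.from_euler('z',p[3]).apply(X)+p[:3]
def door(p):
    a=p[4]; d=np.array([-0.0015,-0.24,0]);   # inner top free corner rel hinge
    return Ro.from_euler('z',-a).apply(d)+[-.1,.12,.155]
def f(p):
    Y=W(p,np.vstack([X,door(p)]));return np.r_[(proj(Mt,Y)-T).ravel(),(proj(Ms,Y)-S).ravel()]
r=least_squares(f,[.6,.05,0,0,.5],loss='soft_l1')
print(np.round(r.x,4),np.round(r.fun.reshape(2,-1,2),1).tolist())
for n,q in dict(bar=(-47,15,196),tab=(-47,35,208),dt=(-116.5,-30,155)).items(): print(n,np.round(W(r.x,np.array(q)/1e3),4))
E
```

```text
[[ 0.785  0.181  0.173]
 [ 0.806 -0.064  0.156]
 [ 0.606 -0.077  0.163]
 [ 0.587  0.169  0.171]
 [ 0.659  0.126  0.195]
 [ 0.667  0.005  0.186]
 [ 0.643  0.005  0.189]
 [ 0.633  0.123  0.204]
 [ 0.481 -0.044  0.136]]
[ 0.6996  0.0531 -0.0058  0.0619  0.5519] [[[0.5, -0.1], [0.4, -0.0], [0.4, 0.1], [0.2, -0.4], [0.7, -0.1], [-0.4, -0.6], [-0.2, -0.2], [0.4, 0.3], [-0.3, 0.3]], [[-0.4, 1.0], [0.1, -0.3], [0.0, 0.6], [-1.1, 0.5], [-0.3, -0.5], [-1.1, -0.8], [0.9, 0.5], [0.2, 1.1], [0.7, -0.5]]]
bar [0.6518 0.0652 0.1902]
tab [0.6505 0.0852 0.2022]
dt [0.5852 0.016  0.1492]
```

The fit is good: residuals under about 1 px, safe at (0.70,0.053) with yaw 0.062, door 0.55 rad. Next I move to a viewing pose above the safe with the fingers shut and check from near.

```bash
python3 -m handwheel '[4,-8,2,0,0,3,0, 8,-16,5,0,0,10,0, 27.7,-57.6,9,0,0,22.9,0, 27.7,-57.6,9,0,0,22.9,0, 27.7,-57.6,9,0,0,22.9,0, 27.7,-57.6,9,0,0,22.9,0, 27.7,-57.6,9,0,0,22.9,0, 27.7,-57.6,9,0,0,22.9,0]' 20
```

```text
t: 0.77
eef_pos: [0.3663, 0.3386, 0.2822]
tool_rot: [-0.0, -0.031, 1.0, -0.001]
contact_force: [1.2, 0.3, 0.4]
gripper_width: -0.001
```

```bash
python3 -m handwheel '[13.4,-27.9,3.8,0,0,0,0, 13.4,-27.9,3.8,0,0,0,0, 13.4,-27.9,3.8,0,0,0,0, 13.4,-27.9,3.8,0,0,0,0, 13.4,-27.9,3.8,0,0,0,0, 13.4,-27.9,3.8,0,0,0,0, 13.4,-27.9,3.8,0,0,0,0, 13.4,-27.9,3.8,0,0,0,0]'
python3 -m handwheel '[0,0,0,0,0,0,0,0,0,0,0,0,0,0]'
python3 - <<'E'
from h import *
o=get_obs();im=read_camera("wrist");cv2.imwrite("pics/w1.png",im[:,:,::-1])
np.savez("w1.npz",p=o['eef_pos'],q=o['tool_rot'])
print(o['eef_pos'],o['tool_rot'],camera_info("wrist")['fx'])
E
```

```text
t: 1.43
eef_pos: [0.5016, 0.0543, 0.3208]
tool_rot: [0.001, -0.029, 1.0, -0.002]
contact_force: [-0.1, 0.4, -0.2]
gripper_width: 0.004
t: 1.6
eef_pos: [0.5018, 0.0522, 0.3207]
tool_rot: [0.0, -0.026, 1.0, -0.002]
contact_force: [-0.4, 0.4, -0.3]
gripper_width: -0.004
[0.50179801 0.05223654 0.32073709] [ 4.65392731e-04 -2.64913211e-02  9.99647275e-01 -1.82194418e-03] 341.5803241919737
```

View pics/w1.png

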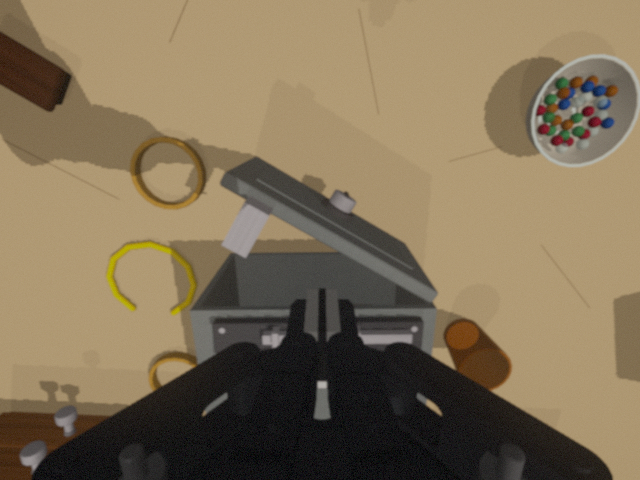

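The wrist picture shows the front edge of the safe's top from (192,310) to (435,307) and the door ajar from (230,175) to (430,290). The fingers hide the bar. I add these two corners to the fit, with z fixed at 0.

```bash
python3 - <<'E'
from h import *
T=np.array([(40,27),(336,18),(343,249),(41,260),(93,169),(244,166),(244,196),(94,199),(299,403)],float)/3.2+[195,140]
S=(np.array([(404,150),(593,8),(713,139),(523,296),(514,208),(611,133),(623,149),(529,224),(762,259)],float)-[385,0])/2.1+[140,175]
X=np.array([(100,125,160),(100,-125,160),(-100,-125,160),(-100,125,160),(-34,75,196),(-34,-45,196),(-60,-45,196),(-60,75,196)])/1e3
Mt,Ms=P("top"),P("side")
d=np.load("w1.npz");c=camera_info("wrist");A=np.eye(4);q=d['q'];A[:3,:3]=Ro.from_quat([*q[1:],q[0]]).as_matrix();A[:3,3]=d['p']
Mw=np.array([[c['fx'],0,c['cx']],[0,c['fy'],c['cy']],[0,0,1]])@np.linalg.inv(A@np.array(c['mount']))[:3]
Wp=np.array([(192.5,310),(435.5,308)])
def W(p,X): return Ro.from_euler('z',p[2]).apply(X)+[p[0],p[1],0]
def door(p): return Ro.from_euler('z',-p[3]).apply([-0.0015,-0.24,0])+[-.1,.12,.155]
def f(p,w=1):
    Y=W(p,np.vstack([X,door(p)]));return np.r_[(proj(Mt,Y)-T).ravel(),(proj(Ms,Y)-S).ravel(),w*(proj(Mw,Y[2:4])-Wp).ravel()]
for w in(0,1,2):
    r=least_squares(lambda p:f(p,w),[.7,.05,.06,.5],loss='soft_l1');print(w,np.round(r.x,4),np.round(f(r.x)[-4:],1))
p=r.x
for n,q in dict(bar=(-47,15,196),press=(-47,51,196),end=(-47,-8,188),dt0=(-260,-30,140),dt=(-127.5,-30,155)).items(): print(n,np.round(W(p,np.array(q)/1e3),4))
E
```

```text
0 [0.6979 0.053  0.0614 0.5495] [-4.3 -1.9 -0.2 -1.4]
1 [0.6986 0.0533 0.0609 0.5507] [-3.9 -1.3  0.1 -0.8]
2 [0.6992 0.0536 0.0618 0.5533] [-3.6 -0.7  0.2 -0.3]
bar [0.6514 0.0657 0.196 ]
press [0.6492 0.1016 0.196 ]
end [0.6528 0.0427 0.188 ]
dt0 [0.4416 0.0076 0.14  ]
dt [0.5738 0.0158 0.155 ]
```

```bash
python3 -m handwheel '[-3.5,-2.5,0,0,0,0,0, -6.5,-4.4,0,0,0,0,0, -6.5,-4.4,-3,0,0,0,0, -6.5,-4.4,-18.2,0,0,0,0, -6.5,-4.4,-18.2,0,0,0,0, -6.5,-4.4,-18.2,0,0,0,0, -6.5,-4.4,-18.2,0,0,0,0, -6.5,-4.4,-18.2,0,0,0,0]'
python3 -m handwheel '[0,0,0,0,0,0,0, 0,0,0,0,0,0,0]'
```

```text
t: 2.32
eef_pos: [0.4315, 0.0117, 0.1338]
tool_rot: [-0.005, -0.03, 1.0, -0.002]
contact_force: [-0.7, 0.5, -1.1]
gripper_width: 0.002
t: 2.48
eef_pos: [0.4314, 0.013, 0.1344]
tool_rot: [-0.005, -0.031, 0.999, -0.002]
contact_force: [0.2, -0.5, -0.1]
gripper_width: 0.003
```

```bash
python3 -m handwheel '[2,-0.2,0.2,0,0,0,0, 4,-0.3,0.3,0,0,0,0, 5.5,-0.3,0.3,0,0,0,0, 7,-0.2,0.3,0,0,0,0, 8.5,-0.1,0.3,0,0,0,0, 10,0,0.3,0,0,0,0, 11.3,0.1,0.3,0,0,0,0, 12.6,0.1,0.3,0,0,0,0]'
python3 -m handwheel '[0,0,0,0,0,0,0, 0,0,0,0,0,0,0]'
```

```text
t: 3.15
eef_pos: [0.5588, 0.015, 0.1397]
tool_rot: [-0.004, -0.032, 0.999, -0.002]
contact_force: [-1.4, -1.0, -0.6]
gripper_width: -0.001
t: 3.32
eef_pos: [0.5604, 0.0158, 0.1418]
tool_rot: [-0.002, -0.032, 0.999, -0.001]
contact_force: [-0.2, -0.0, 1.0]
gripper_width: -0.001
```

```bash
python3 -m handwheel '[0.4,0,0,0,0,0,0, 0.8,0,0,0,0,0,0, 1.1,0,0,0,0,0,0, 1.1,0,0,0,0,0,0]'
python3 -m handwheel '[0.2,0,0,0,0,0,0, 0.3,0,0,0,0,0,0, 0.3,0,0,0,0,0,0]'
python3 -m handwheel '[0.2,0,0,0,0,0,0, 0.3,0,0,0,0,0,0, 0.3,0,0,0,0,0,0]'
```

```text
t: 3.65
eef_pos: [0.5718, 0.016, 0.1422]
tool_rot: [-0.002, -0.032, 0.999, -0.001]
contact_force: [0.2, 0.2, -1.0]
gripper_width: 0.001
t: 3.9
eef_pos: [0.5744, 0.016, 0.142]
tool_rot: [-0.003, -0.032, 0.999, -0.001]
contact_force: [-2.2, 0.0, 0.9]
gripper_width: -0.003
t: 4.15
eef_pos: [0.5744, 0.0158, 0.1413]
tool_rot: [-0.006, -0.032, 0.999, -0.001]
contact_force: [-8.1, 0.2, 7.4]
gripper_width: 0.001
```

The door stopped at x=0.5744 (expected 0.574) with 8 N of reaction, so it is shut. I back off, rise, and go above the bar on the plate's +y side.

```bash
python3 -m handwheel '[-2,0,0,0,0,0,0, -2.5,0,2,0,0,0,0, -2.5,0,6,0,0,0,0, -2.5,0,10,0,0,0,0, -2.5,0,13,0,0,0,0, 1.5,4,13,0,0,0,0, 4.5,8,13,0,0,0,0, 7.5,8.9,13,0,0,0,0]'
python3 -m handwheel '[0,0,0,0,0,0,0, 0,0,0,0,0,0,0]'
```

```text
t: 4.82
eef_pos: [0.641, 0.103, 0.2729]
tool_rot: [-0.005, -0.033, 0.999, 0.001]
contact_force: [0.7, 0.2, 0.2]
gripper_width: 0.0
t: 4.98
eef_pos: [0.6422, 0.1058, 0.2716]
tool_rot: [-0.005, -0.035, 0.999, 0.001]
contact_force: [-0.3, 0.1, -0.2]
gripper_width: -0.002
```

```bash
python3 -m handwheel '[0.7,-0.1,-1,0,0,0,0, 0.7,-0.1,-3,0,0,0,0, 0.7,-0.1,-4,0,0,0,0, 0.7,-0.1,-4,0,0,0,0]'
python3 - <<'E'
from h import *
o=get_obs();print(np.round(o['eef_pos'],4))
t=read_camera("top")[150:260,200:330]; s=read_camera("side")[185:315,150:290];w=read_camera("wrist")
z=lambda i,f:cv2.resize(i,None,fx=f,fy=f,interpolation=cv2.INTER_CUBIC)
c=np.zeros((600,800,3),np.uint8)
a,b=z(t,3),z(s,2.9);c[:a.shape[0],:a.shape[1]]=a;c[:b.shape[0],392:392+b.shape[1]]=b
k=z(w[270:480,150:500],1);c[385:595,:350]=k
cv2.imwrite("pics/c2.png",c[:,:,::-1])
E
```

```text
t: 5.32
eef_pos: [0.6471, 0.1033, 0.2285]
tool_rot: [-0.008, -0.034, 0.999, -0.0]
contact_force: [-0.6, 0.4, -0.9]
gripper_width: -0.002
[0.6471 0.1033 0.2285]
```

View pics/c2.png

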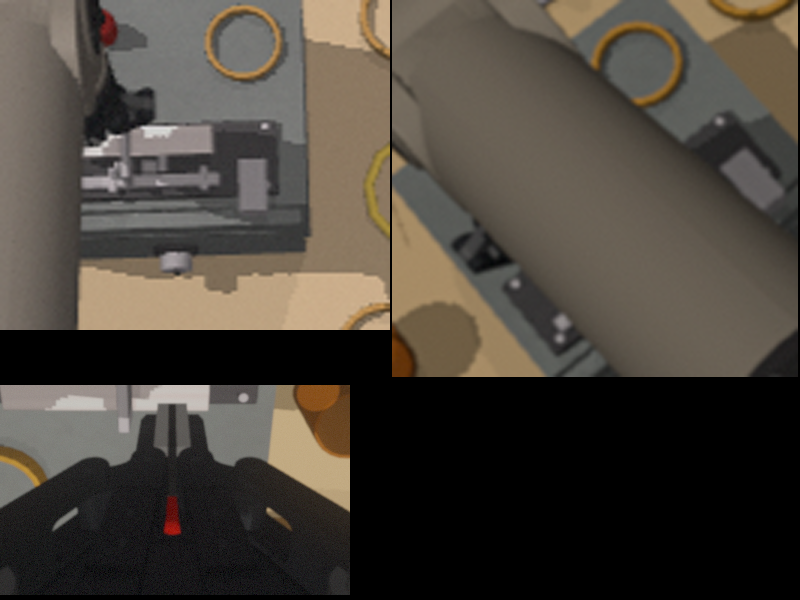

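The top view shows the door flush, with the hoop in line with the bolt at (252,185). In the wrist crop the plate's edge at (131,400) is close to the finger at (140,415), so I shift 5 mm to +y, then descend in small steps and watch the force.

```bash
python3 -m handwheel '[0.2,0.5,0,0,0,0,0, 0.2,0.5,-1,0,0,0,0, 0.2,0.5,-2,0,0,0,0, 0.2,0.5,-2.6,0,0,0,0, 0.2,0.5,-2.6,0,0,0,0]'
python3 -m handwheel '[0,0,-0.3,0,0,0,0, 0,0,-0.5,0,0,0,0, 0,0,-0.5,0,0,0,0]'
```

```text
t: 5.88
eef_pos: [0.6499, 0.109, 0.2039]
tool_rot: [-0.007, -0.035, 0.999, 0.0]
contact_force: [-0.8, -0.1, -1.0]
gripper_width: 0.001
t: 6.13
eef_pos: [0.6496, 0.109, 0.1983]
tool_rot: [-0.007, -0.035, 0.999, -0.0]
contact_force: [-0.9, -0.6, -0.0]
gripper_width: -0.0
```

```bash
python3 -m handwheel '[0,0,-0.3,0,0,0,0, 0,0,-0.5,0,0,0,0, 0,0,-0.5,0,0,0,0]'
python3 -m handwheel '[0,0,-0.2,0,0,0,0, 0,0,-0.3,0,0,0,0, 0,0,-0.3,0,0,0,0]'
```

```text
t: 6.38
eef_pos: [0.6501, 0.109, 0.1935]
tool_rot: [-0.006, -0.035, 0.999, 0.0]
contact_force: [0.4, 0.4, 3.2]
gripper_width: 0.002
t: 6.63
eef_pos: [0.6502, 0.109, 0.1906]
tool_rot: [-0.006, -0.035, 0.999, 0.0]
contact_force: [-0.8, -0.8, 3.9]
gripper_width: 0.001
```

Contact was at about z 0.196, as it must be, and the force agrees with the spring. I press 3 mm more.

```bash
python3 -m handwheel '[0,0,-0.2,0,0,0,0, 0,0,-0.3,0,0,0,0, 0,0,-0.3,0,0,0,0]'
```

```text
t: 6.88
eef_pos: [0.6502, 0.109, 0.1876]
tool_rot: [-0.006, -0.035, 0.999, 0.0]
contact_force: [-1.6, 0.1, 4.0]
gripper_width: 0.005
```

```bash
python3 -m handwheel '[0.04,-0.7,0,0,0,0,0, 0.08,-1.4,0,0,0,0,0, 0.13,-2.1,0,0,0,0,0, 0.17,-2.8,0,0,0,0,0]'
python3 -m handwheel '[0.04,-0.7,0,0,0,0,0, 0.08,-1.4,0,0,0,0,0, 0.13,-2.1,0,0,0,0,0, 0.13,-2.1,0,0,0,0,0]'
```

```text
t: 7.22
eef_pos: [0.6523, 0.081, 0.1878]
tool_rot: [-0.006, -0.035, 0.999, 0.001]
contact_force: [0.4, 4.8, 3.5]
gripper_width: 0.001
t: 7.55
eef_pos: [0.6538, 0.0572, 0.188]
tool_rot: [-0.006, -0.033, 0.999, -0.0]
contact_force: [1.5, 0.3, 4.5]
gripper_width: -0.001
```

```bash
python3 -m handwheel '[0.03,-0.5,0,0,0,0,0, 0.06,-1.0,0,0,0,0,0, 0.06,-1.0,0,0,0,0,0]'
python3 -m handwheel '[0.02,-0.3,0,0,0,0,0, 0.03,-0.5,0,0,0,0,0, 0.03,-0.5,0,0,0,0,0]'
python3 -m handwheel '[0.02,-0.2,0,0,0,0,0, 0.02,-0.3,0,0,0,0,0, 0.02,-0.3,0,0,0,0,0]'
```

```text
t: 7.8
eef_pos: [0.6545, 0.0455, 0.188]
tool_rot: [-0.006, -0.033, 0.999, -0.001]
contact_force: [0.5, 1.5, 4.1]
gripper_width: 0.001
t: 8.05
eef_pos: [0.6548, 0.0412, 0.1881]
tool_rot: [-0.006, -0.033, 0.999, -0.0]
contact_force: [1.1, 4.8, 4.5]
gripper_width: -0.003
t: 8.3
eef_pos: [0.6547, 0.0411, 0.1881]
tool_rot: [-0.006, -0.034, 0.999, 0.002]
contact_force: [-0.7, 9.0, 5.7]
gripper_width: -0.001
```

The bolt is at its end stop: y stays at 0.0411 (expected 0.042) while the force rises. I ease off the plate, then lift straight up and clear of everything.

```bash
python3 -m handwheel '[-0.02,0.4,0,0,0,0,0, -0.02,0.4,0.5,0,0,0,0, -0.02,0.4,2,0,0,0,0, -0.02,0.4,6,0,0,0,0, -0.02,0.4,10,0,0,0,0, -2,3,12,0,0,0,0, -6,5,12,0,0,0,0, -10,8,12,0,0,0,0]'
python3 -m handwheel '[-3,4,2,0,0,0,0, -6,8,4,0,0,0,0, -9,12,4,0,0,0,0, -11,16,4,0,0,0,0, -13,20,4,0,0,0,0, -15,24,4,0,0,0,0, -15,26,4,0,0,0,0, -15,26,4,0,0,0,0]'
python3 -m handwheel '[0,0,0,0,0,0,0, 0,0,0,0,0,0,0]'
python3 - <<'E'
from h import *
t=read_camera("top")[140:270,195:320]; s=read_camera("side")[175:330,145:310]
z=lambda i,f:cv2.resize(i,None,fx=f,fy=f,interpolation=cv2.INTER_CUBIC)
c=np.zeros((420,800,3),np.uint8)
a,b=z(t,3.15),z(s,2.4);c[:a.shape[0],:a.shape[1]]=a;c[:b.shape[0],400:400+b.shape[1]]=b
cv2.imwrite("pics/c3.png",c[:,:,::-1])
E
```

```text
t: 8.97
eef_pos: [0.5634, 0.1123, 0.3089]
tool_rot: [-0.005, -0.032, 0.999, 0.001]
contact_force: [-0.6, 0.9, 0.3]
gripper_width: -0.001
t: 9.63
eef_pos: [0.4096, 0.377, 0.3481]
tool_rot: [-0.006, -0.035, 0.999, 0.001]
contact_force: [-0.5, 0.9, 0.0]
gripper_width: -0.0
t: 9.8
eef_pos: [0.4088, 0.3772, 0.3471]
tool_rot: [-0.007, -0.037, 0.999, -0.0]
contact_force: [0.9, 0.5, -0.2]
gripper_width: 0.002
```

View pics/c3.png

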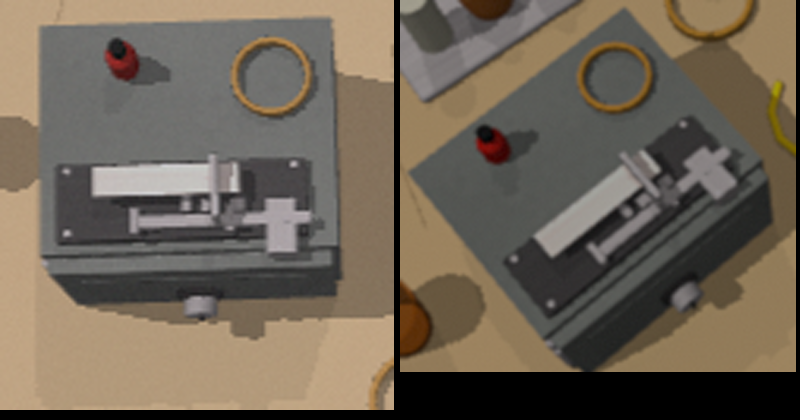

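Both views show the door flush and the bolt through the hoop, its end at (312,218) in the top crop. The thumb plate is now at (215,190), and the bottle and bangle are undisturbed. A quick numerical check that the plunger sprang up: compare the left part of the bar with the first picture.

```bash
python3 - <<'E'
from h import *
for n,(u0,u1,v0,v1) in dict(top=(226,234,186,208),side=(197,212,262,288)).items():
    g=lambda i:cv2.GaussianBlur(cv2.cvtColor(i,cv2.COLOR_BGR2GRAY),(3,3),0)
    a,b=g(cv2.imread(f"pics/{n}0.png")),g(read_camera(n)[:,:,::-1].copy())
    M=np.eye(2,3,dtype=np.float32)
    cc,M=cv2.findTransformECC(a[v0:v1,u0:u1],b[v0:v1,u0:u1],M,cv2.MOTION_TRANSLATION)
    print(n,"shift px",M[:,2].round(2),"corr",round(cc,3))
    X=np.array([[.645,.11,.196],[.645,.11,.186]]);p=proj(P(n),X);print(" 10 mm down would be",(p[1]-p[0]).round(2))
print(np.round(get_obs()['contact_force'],1))
E
```

```text
top shift px [-0.  0.] corr 1.0
 10 mm down would be [0.56 0.9 ]
side shift px [ 0.01 -0.01] corr 1.0
 10 mm down would be [0.88 1.26]
[1.1 0.4 0.6]
```

The bar shows no shift (10 mm down would be about 1 px), so the plunger is fully up. Handing in.

```bash
python3 -c "
from station import *
print(hand_in())"
```

```text
the job is handed in; nothing more can be done
None
```

The safe is shut and bolted, the plunger has sprung back up, and I handed the job in at about 10 s of the 45 s allowed; the verdict isn't reported.

- **Door:** With the fingers shut, I pushed the door to its stop. It stopped at x 0.5744 m, where 0.574 m was expected, with about 8 N of reaction.
- **Bolt:** I pressed the bar about 8 mm down (4–6 N). Still pressing, I slid along it and pushed the thumb plate to the bolt's end stop. The tool stopped at y 0.0411 m, where 0.042 m was expected, with up to 9 N sideways.
- **Release:** I eased off the plate, lifted straight up and moved the arm clear.

**Last checks:** Both camera views show the door flush, the bolt through the hoop, and the nail polish and bangle where they were. The bar matches the first picture to 0.01 px, while 10 mm down would show as about 1 px, so the plunger is fully up. I did not look again at the rest of the table, but the arm passed well above it.

**Disagreement:** The wrist view put one safe corner about 3.6 px, and the plate face about 3 mm, off the fixed-camera fit. I allowed for this with 5 mm of extra clearance beside the plate. No check failed.

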